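Check a sprung tensioner arm and record its deflection

TASK

Check the spring of the tensioner arm on the test plate: with the fingers, push its upright roller (do not grip it) slowly round along the scale until you are pushing with 12 newtons, never more than 15, and hold that push steady for a good second. Then let the arm ease back to its stop without snapping; the loose tell-tale needle stays behind at the deflection reached, and must not be touched. Finally slide the record tab along the outside of the scale until its pointer is level with the needle's tip, let go of it, and leave the other things on the table undisturbed.

Things in the scene. Friction and masses are not known exactly. Their poses are not given: they have to be found in the camera images.
- stand: Grey steel test plate fixed to the table, 12 mm thick, x from -235 to +100 mm, y +-145 mm. Origin: on the mechanism's vertical pivot axis, at table height. Arm, needle and tab turn about this axis. 'Angle' a is measured from the plate's -x axis towards its +y axis: radius R, angle a is the point (-R cos a, R sin a). A spring housing, 56 x 130 mm, 77 mm high, stands at +x.
- scale_zero (a point): Zero of the white scale sector (its first long mark): radius 170 mm, angle -0.35, on the scale's top 30 mm above the table. The sector covers radius 140 to 180 mm. Black marks, one division = 10 mm at radius 170 mm (0.059 rad), every fifth mark longer. Readings grow with the angle (clockwise from above).
- tensioner (a joint): Sprung steel arm, 14 mm wide, top 44 mm above the table, 129 mm long. Value (rad): 0 at its rest stop (angle -0.5), growing with the angle up to 0.85; the spring drives it back to 0. At the roller the resistance grows by 15 N per rad (130 N/m) on top of an invisible pre-load of 3 to 9 N that differs every time: 12 N comes between 0.15 and 0.6 rad. If let go it snaps back.
- roller (a point): Black upright roller on the arm, turning freely on its pin, 24 mm in diameter, from 44 to 98 mm above the table (pin to 101), 115 mm from the pivot axis. This point: on its axis, 78 mm above the table. Push on its side away from the needle (-angle side), square to the arm, fingertips 56 mm or more above the table so that they clear arm and needle.
- telltale (a joint): Tell-tale: thin dark steel needle, 5 mm wide, top 51 mm above the table, reaching 168 mm from the pivot over the scale. It stands 0.15 rad ahead (+angle side) of the arm, is pushed on by it and stays by light friction at the arm's greatest deflection. Value (rad): 0 at angle -0.35 (scale zero), then equal to the arm's value while pushed. Starts at 0 to 0.05. Never touch it.
- telltale_tip (a point): Point on the needle's line at radius 170 mm, 40 mm above the table.
- tab (a joint): Record tab: aluminium rider outside the scale, radius 185 to 215 mm, 24 mm wide, top 33 mm above the table, with a thin pointer reaching in to radius 172 mm. Slides round the scale from value -0.1 to 0.95 (rad, same scale as the tell-tale: equal values are level, 0 at angle -0.35). Friction about 1.5 N; stays where left. Starts parked at 0.78 to 0.92.
- tab_knob (a point): Black upright knob on the tab, 16 mm in diameter, from 33 to 80 mm above the table, 203 mm from the pivot axis; this point is on its axis, 62 mm above the table. Push it or pinch it from above; fingers that stay outside radius 180 mm, or above 55 mm, clear the needle.
- tab_tip (a point): Point on the tab pointer's line at radius 170 mm, 40 mm above the table; coincides with telltale_tip when the two are level.
- bowl: Loose steel bowl, 150 mm wide, 55 mm high, origin under its centre. Leave alone.
- driver: Loose screwdriver lying on the table. Leave alone.
- mallet: Loose hammer lying on the table. Leave alone.
- tape: Loose cardboard ring, 90 mm wide, 24 mm high, beside the plate's -y edge, origin under its centre. Leave alone.
- corner: Loose L-shaped wooden corner block, 70 x 70 x 20 mm, beside the plate's +y edge. Leave alone.
- pinjar: Loose glass jar, 56 mm wide, 70 mm high, beside the plate's -y edge, origin under its centre. Leave alone.
- batten: Loose wooden batten, 240 x 28 x 18 mm, lying on the table. Leave alone.

How it is judged:
On the way, in this order (a step that is already met when the one before it is completed fails the run):
1. the roller is pushed with 12 N (10.5 to 13.5 N) for a second (contact force between the fingers and tensioner between 10.5 and 13.5 N and value of joint tensioner above 0.08 rad), for 0.9 s.
2. the arm is back at its stop (within 0.03 rad) and the needle stays at the deflection (value of joint tensioner below 0.03 rad and value of joint telltale above 0.08 rad), for 0.2 s.
3. the tab's pointer is level with the needle (within 5 mm) (horizontal distance between tab_tip and telltale_tip below 0.005 m), for 0.2 s.
At the end, for the whole second after the job is handed in: The arm rests at its stop (within 0.03 rad), the needle stands at the deflection that the 12 N push gave (above 0.08 rad), the tab's pointer is within 5 mm (half a division) of level with the needle's tip, and the tab is at rest (all of step 2 and horizontal distance between tab_tip and telltale_tip below 0.005 m and velocity of joint tab between -0.05 and 0.05 rad/s); the robot touches nothing.
It fails at once if the arm is pushed with more than 15 N (contact force between anything else and tensioner above 15 N).
It fails at once if the arm snaps back (faster than 1.5 rad/s) (velocity of joint tensioner below -1.5 rad/s).
It fails at once if the needle is touched by the robot (contact force between any of the fingers, the arm and telltale above 0.3 N).
It fails at once if a bystander is disturbed (moved over 20 mm) (distance of any of bowl, driver, mallet, tape, corner, pinjar, batten from where it was at the start of the episode above 0.02 m).
It also fails if it takes over 67 s, if anything falls off the work surface, if the arm or the gripper's body presses on something with over 40 N, if the wrist force passes 120 N, or if a joint passes its speed limit or range.

ROBOT

A 6-joint arm with a two-finger parallel gripper is mounted at the origin on the work surface. World frame = base frame: x ahead of the robot, y to its left, z up, the work surface at z = 0. Lengths are in m, angles in rad, forces in N, time in s.
With the tool pointing down it reaches from about 0.25 to 0.725 m from the base axis. Payload 4 kg.
Tool frame: the origin (TCP) lies midway between the tips of the shut fingers; the grasp point (between the pads) lies 19 mm behind it; z points along the fingers, x is the direction in which the jaws open and shut, and the axes are right-handed (so a half turn about z gives the same grasp; the last joint's range is limited). The gripper opens to 85 mm and grips with 20 to 120 N. Pads are 22 mm wide; open, the fingers measure 114 mm over their backs; the gripper's body (76 mm by 85 mm) begins 54 mm behind the grasp point. The pads swing forward as they close: fully open they stand 13 mm farther back than shut.
Start: joints at [-1.298, 0.241, 0.005, 1.335, 0, 1.571], TCP at [0.135, -0.482, 0.231] pointing down, gripper open.
Joint ranges: [-2.72, 2.72], [-1.05, 1.87], [-1.09, 1.28], [-1.99, 2.15], [-1.42, 1.44], [-3.14, 3.14]. Speed limits (rad/s): [2.79, 2.79, 3.14, 3.14, 3.14, 3.14].

INTERFACE

Orientations are given as a unit quaternion [x, y, z, w].
In Python, from plant import arm gives the robot as it stands.
- The arm moves only by the tool apply_moves, never from a script. Its argument "rows" is text: rows parted by semicolons, each of 7 numbers parted by spaces: the closure in counts, from 0 (fully open) to 255 (shut), then the shift along the tool's x, y, z in units of 30 mm (1.0 is 30 mm), then the turn, a rotation vector about the tool's x, y, z in units of 10 degrees (1.0 is 10 degrees). In form: fingers x y z rx ry rz; .... A call has 1 to 5 rows; each row is the pose to reach, as a shift and turn from the pose measured when the call began, along the tool's axes at that moment; what a row does not reach only later rows make up. A row lasts 1/8 s, in which the tool goes at most 62.5 mm and 10.7 degrees, less where a joint would pass 70% of its speed; a pose out of reach is approached as far as the arm can. A call with a gripper value outside its range is refused whole. The fingers move at their own pace and stop on an object; "squeeze" is the grip in N (left out, the last holds). Time passes only in rows, so rows that repeat a pose let the fingers close. It gives the time, the measured TCP pose, the force and the opening at its end, in the units of the state.
- arm.read_state(): the state, without advancing time (a new reading comes with each control period).
- arm.get_image(name): name is "scene" or "top"; returns a dict with "pixels" (420x560x3 uint8, red, green, blue), "camera_matrix" (3x3 intrinsics, pixels), "world_to_cam" (4x4, takes a point from world to camera coordinates). Camera axes: x right, y up, looking along -z (the intrinsics and any distortion apply to the point x, -y, -z); pixel columns grow to the right and rows downward; lengths in m; the calibration is good to about 2 mm. A picture is of the moment at which its call begins. There is no depth.
- arm.hand_in(): hands the job in, once; it reports no verdict.
Trained networks look in the newest picture that a camera, given by its name, has taken for a name from the list of things; names that differ only in an ending like _2 or _b are one class to them, and where a whole thing is asked for, a point or a joint stands for the part that bears it (a point fixed in the world has none). Each returns a list of dicts, best first, with "p" (0 to 1); they miss things now and then, are a little off and sometimes report something else, mostly with a low value. They report only what shows in the picture. A call takes as long as a camera call.
- arm.boxes_of(camera, label): "centre" ([row, column] in pixels, amid what is visible of it).
- arm.regions_of(camera, label): "mask" (420x560 bool, what is visible of it) and "centre" ([row, column] in pixels, amid what is visible of it).
The state is a dict: "clock": time; "joint_pos": joint angles; "joint_velocities": joint speeds; "effort": joint torques, N m; "position": TCP position; "tool_rot": TCP orientation; "contact_force": force on the tool from outside, world axes, zero at the start; "ft_torque": the same for the moment, N m; "gripper_width": finger opening in m.
Only numpy, scipy, OpenCV 4.12 (cv2) and the standard library are available. Lean on these libraries where they do the work, as an engineer would, in place of code of your own. Each camera call takes 0.05 s, during which the arm holds its last target.

## Working session

There is one attempt and no reset: what is moved stays moved. The work goes in short steps, Python scripts to look and compute and a tool call to move; the robot and the scene stay as the last step left them, time stands still between calls to the robot, and variables do not carry over. Pictures are saved under pics/ and viewed, and the job is handed in when it is done.

Besides the shell and the picture viewer there is one more tool, called after ">>>" in YAML: its name, and indented under it one key for each argument. apply_moves: Moves the arm, as the interface text tells. Its arguments: {"type":"object","properties":{"rows":{"type":"string"},"squeeze":{"type":"number"}},"required":["rows"]}

```bash
ls; mkdir -p pics; python3 - <<'E'
from plant import arm
import cv2,json
print(arm.read_state())
for n in("scene","top"):
    im=arm.get_image(n)
    cv2.imwrite(f"pics/{n}0.png",im["pixels"][:,:,::-1])
    print(im["camera_matrix"],im["world_to_cam"])
    for l in ["roller","tab_knob","telltale","tensioner","tab","stand"]:
        print(n,l,[(r["p"],r["centre"]) for r in arm.boxes_of(n,l)][:3])
E
```

```text
pics
{'clock': 0.0, 'joint_pos': array([-1.29799522e+00,  2.41427776e-01,  3.73607446e-03,  1.33517589e+00,
        1.06623651e-05,  1.57078159e+00]), 'joint_velocities': array([-2.87372842e-04, -6.29780522e-04,  1.58591040e-03,  1.58045648e-03,
        4.31488843e-05,  1.38009244e-03]), 'effort': array([-1.54068384e-03, -3.72315073e+01,  2.52410513e+01,  1.70477154e-02,
       -1.38930482e-04, -2.67469920e-05]), 'position': array([ 0.13455188, -0.4809149 ,  0.23041007]), 'tool_rot': array([ 7.96694054e-01, -6.04381925e-01, -8.21851579e-04, -6.30177505e-04]), 'contact_force': array([ 0.87175554, -0.25650941,  0.21447792]), 'ft_torque': array([ 0.02873361, -0.02895084, -0.01818904]), 'gripper_width': 0.08523278033176172}
[[538.00966836   0.         277.90471551]
 [  0.         538.00966836 215.66797785]
 [  0.           0.           1.        ]] [[ 0.34005341  0.94033485  0.01157776 -0.18947898]
 [-0.81078109  0.28692101  0.51020619  0.36483678]
 [ 0.47644276 -0.18288438  0.85997418 -2.21130434]
 [ 0.          0.          0.          1.        ]]
scene roller [(0.72, [255.9, 285.1]), (0.61, [241.5, 274.9])]
scene tab_knob [(0.66, [218.0, 308.7]), (0.34, [252.0, 289.6])]
scene telltale []
scene tensioner [(0.48, [250.6, 280.0])]
scene tab [(0.62, [215.2, 306.3])]
scene stand [(0.72, [251.3, 287.7])]
[[443.52690072   0.         276.32041206]
 [  0.         443.52690072 212.87333953]
 [  0.           0.           1.        ]] [[-0.01519078 -0.99984985 -0.00833769  0.03866854]
 [ 0.99440032 -0.0159791   0.10446378 -0.53349352]
 [-0.10458132 -0.00670412  0.99449374 -1.24720647]
 [ 0.          0.          0.          1.        ]]
top roller [(0.56, [192.4, 293.4])]
top tab_knob [(0.7, [158.8, 282.1]), (0.41, [217.2, 241.6])]
top telltale [(0.67, [161.1, 281.7]), (0.43, [308.0, 436.2])]
top tensioner [(0.62, [182.4, 294.0])]
top tab [(0.59, [218.6, 240.2])]
top stand [(0.96, [188.4, 278.0])]
```

```bash
python3 - <<'E'
import cv2
a=cv2.imread("pics/top0.png");cv2.imwrite("pics/top0c.png",cv2.resize(a[100:300,160:400],None,fx=3.2,fy=3.0,interpolation=cv2.INTER_CUBIC))
a=cv2.imread("pics/scene0.png");cv2.imwrite("pics/scene0c.png",cv2.resize(a[170:320,190:390],None,fx=4,fy=4,interpolation=cv2.INTER_CUBIC))
E
```

```text
(no output)
```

View pics/top0.png

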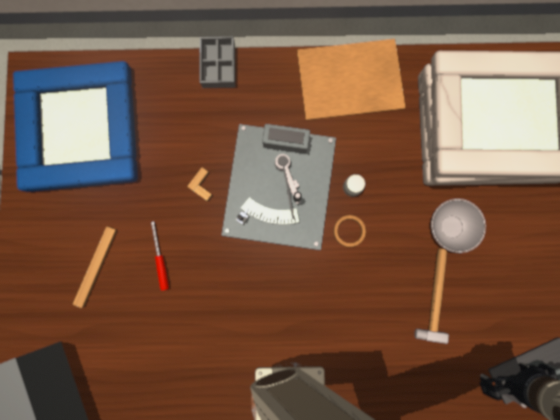

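View pics/scene0.png

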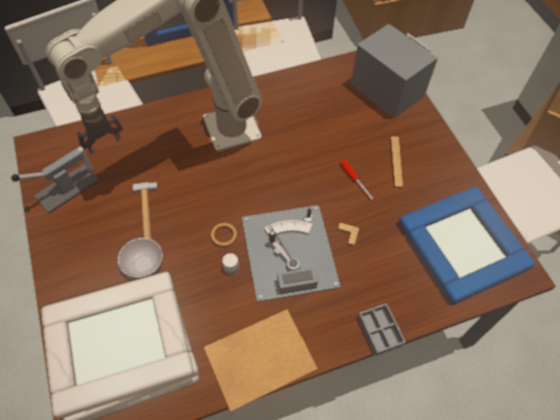

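```bash
ls pics
```

```text
scene0.png
scene0c.png
top0.png
top0c.png
```

View pics/top0c.png

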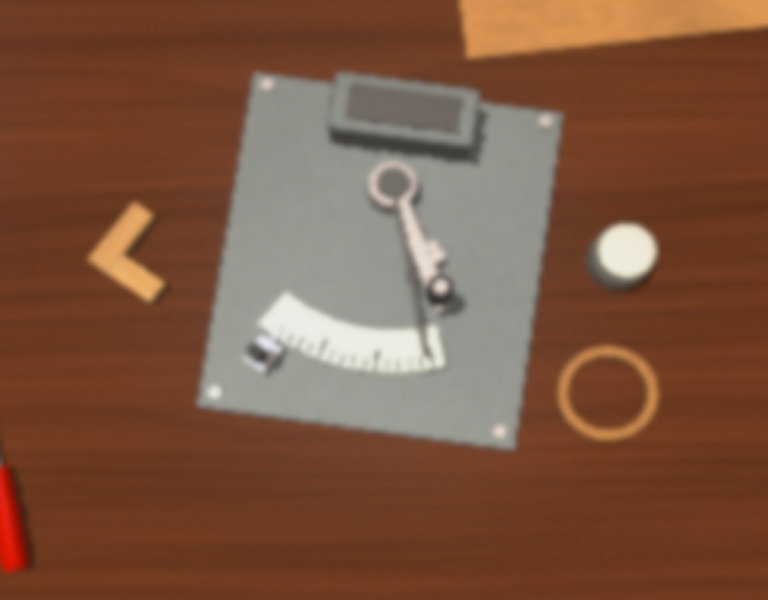

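View pics/scene0c.png

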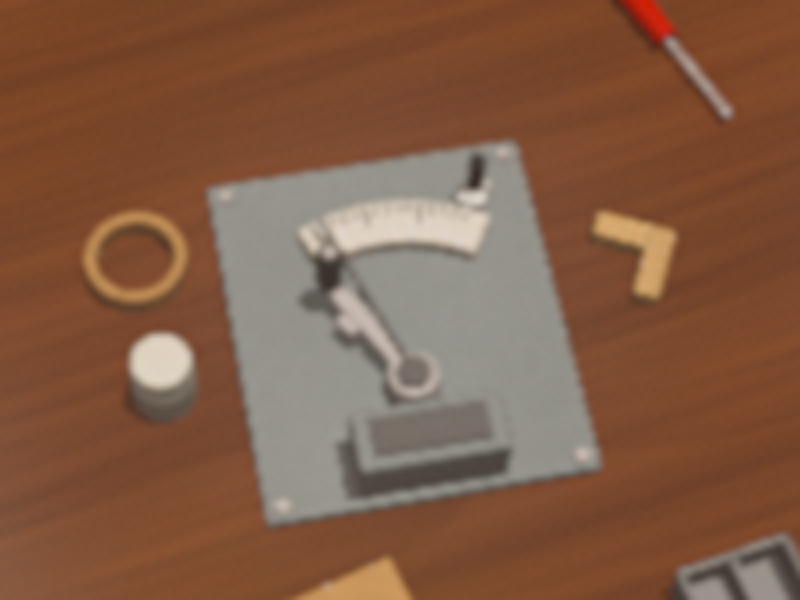

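```bash
cat > h.py <<'E'
import numpy as np,cv2
from plant import arm
from scipy.optimize import least_squares
def proj(im,P):
    P=np.atleast_2d(P);T=im["world_to_cam"]
    c=P@T[:3,:3].T+T[:3,3]; q=np.c_[c[:,0],-c[:,1],-c[:,2]]@im["camera_matrix"].T
    return q[:,:2]/q[:,2:]
def s2w(p,P):
    P=np.atleast_2d(np.array(P,float));c,s=np.cos(p[2]),np.sin(p[2])
    return np.c_[p[0]+c*P[:,0]-s*P[:,1],p[1]+s*P[:,0]+c*P[:,1],P[:,2]]
def pol(R,a,z): return [-R*np.cos(a),R*np.sin(a),z]
E
python3 - <<'E'
from h import *
C=np.array([[.1,.145,.012],[.1,-.145,.012],[-.235,-.145,.012],[-.235,.145,.012]])
tp=np.array([(252,72),(563,113),(514,449),(198,406)])/[3.2,3.]+[160,100]-.35
sp=np.array([(600,466),(268,524),(207,188),(515,142)])/4+[190,170]-.4
T=arm.get_image("top");S=arm.get_image("scene")
def ref(img,pts):
    g=cv2.cvtColor(img,cv2.COLOR_RGB2GRAY)
    # colour: saturation distinguishes grey plate
    s=cv2.cvtColor(img,cv2.COLOR_RGB2HSV)[:,:,1]
    return cv2.cornerSubPix(s,pts.astype(np.float32).reshape(-1,1,2),(5,5),(-1,-1),(3,50,.01)).reshape(-1,2)
tr,sr=ref(T["pixels"],tp),ref(S["pixels"],sp); print(tp-tr,sp-sr)
for a,b in((tp,sp),(tr,sr)):
  for w in((1,1),(1,0),(0,1)):
    f=lambda p:np.r_[(proj(T,s2w(p,C))-a).ravel()*w[0],(proj(S,s2w(p,C))-b).ravel()*w[1]]
    r=least_squares(f,[.6,0,-.1]);print(w,r.x,np.abs(r.fun).max())
f=lambda p:np.r_[(proj(T,s2w(p,C))-tr).ravel(),(proj(S,s2w(p,C))-sr).ravel()]
p=least_squares(f,[.6,0,-.1]).x;np.save("p.npy",p)
for n,(im) in (("top",T),("scene",S)):
    k=3; 
    o=(200,110) if n=="top" else (220,190)
    big=cv2.resize(im["pixels"][o[1]:o[1]+160,o[0]:o[0]+160],None,fx=3.75,fy=3.75,interpolation=cv2.INTER_CUBIC)[:,:,::-1].copy()
    def dot(P,c):
        for q in proj(im,s2w(p,P)): cv2.circle(big,tuple(int(v) for v in (q-o+.5)*3.75),3,c,1)
    dot(C,(0,0,255)); dot([pol(.17,-.35,.03)],(0,255,0)); dot([pol(.115,-.5,.101)],(255,0,0)); dot([[0,0,.044]],(255,255,0))
    dot([pol(.203,-.35+v,.08) for v in np.arange(.7,.96,.05)],(255,0,255))
    cv2.imwrite(f"pics/{n}1.png",big)
c=s2w(p,[[0,0,0],pol(.115,-.5,.078),pol(.203,.5,.062)]);print(c)
E
```

```text
[[-0.39309082  0.40709534]
 [-0.22258911  0.107606  ]
 [-0.27242432 -0.45907491]
 [ 0.87660828 -0.25333049]] [[-0.43186035 -0.77295532]
 [ 0.13616333 -0.90189209]
 [ 0.46915588 -0.08676758]
 [-0.26883545  0.52019653]]
(1, 1) [ 0.68264431  0.01023462 -0.15979923] 0.630592562133927
(1, 0) [ 0.68273478  0.01091429 -0.15851726] 0.3169312438685665
(0, 1) [ 0.68257593  0.00924156 -0.16161344] 0.46976304185992035
(1, 1) [ 0.68302591  0.01000117 -0.16126621] 0.7274391106586506
(1, 0) [ 0.68251562  0.01068481 -0.16185951] 0.4044068031044219
(0, 1) [ 0.68399127  0.00890315 -0.16009051] 0.45654735558557036
[[ 0.68302591  0.01000117  0.        ]
 [ 0.57456065 -0.02821253  0.078     ]
 [ 0.52281522  0.13466686  0.062     ]]
```

```bash
sleep 1
```

```text
(no output)
```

View pics/top1.png

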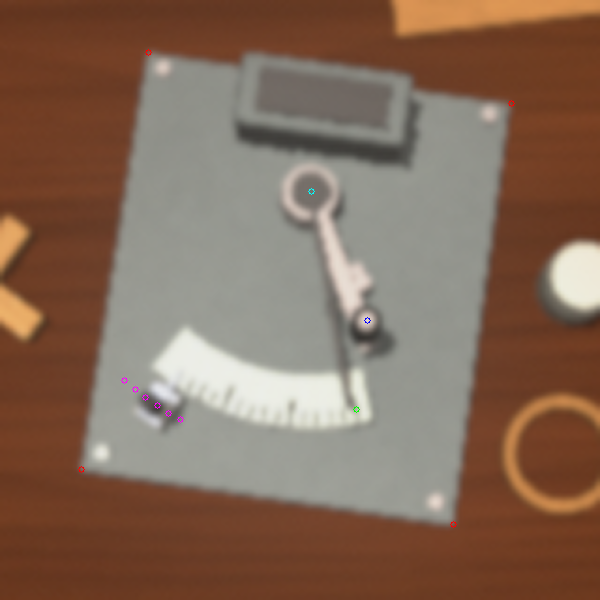

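View pics/scene1.png

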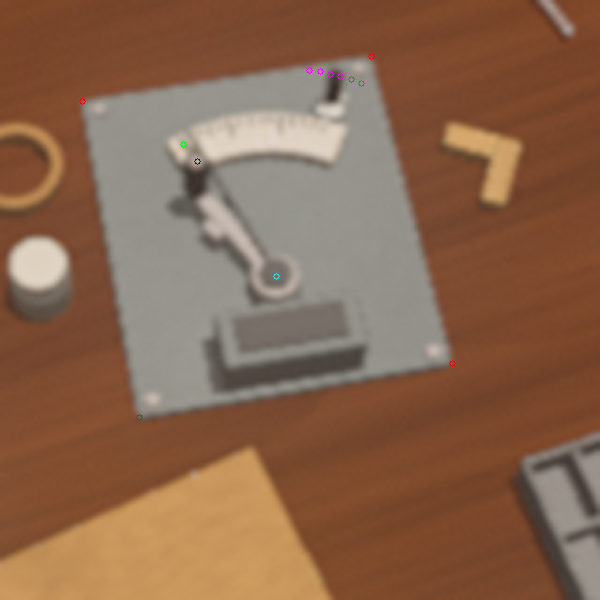

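```bash
cat >> h.py <<'E'
from scipy.spatial.transform import Rotation as Ro
p=np.array([.6828,.0102,-.160]); 
def target(R,a,z,hoff=0,off=0):
    """point at radius R angle a, offset 'off' along tangent (+angle); tool -y along tangent"""
    P=np.array(s2w(p,[pol(R,a,z)])[0]); t=np.pi/2-a+p[2]; P[:2]+=off*np.array([np.cos(t),np.sin(t)])
    return P,t-np.pi/2+hoff      # tool x heading
def cmd(P,h,st=None):
    st=st or arm.read_state(); R0=Ro.from_quat(st["tool_rot"])
    x=[np.cos(h),np.sin(h),0];y=[np.sin(h),-np.cos(h),0]
    R1=Ro.from_matrix(np.array([x,y,[0,0,-1]]).T)
    d=R0.inv().apply(P-st["position"])/.03; r=np.rad2deg((R0.inv()*R1).as_rotvec())/10
    print("clock",st["clock"],"pos",st["position"].round(4),"F",st["contact_force"].round(2),"w",round(st["gripper_width"],4))
    print("target",P.round(4),h,"shift",d.round(3),"turn",r.round(3))
E
python3 - <<'E'
from h import *
cmd(*target(.115,-.5,.16,off=-.05))
E
```

```text
clock 0.8 pos [ 0.1347 -0.4815  0.2313] F [ 0.91 -0.48 -0.37] w 0.0855
target [ 0.5911 -0.0753  0.16  ] 0.3400000000000001 shift [ -8.942 -18.296   2.378] turn [ 0.000e+00 -1.000e-03 -9.385e+00]
```

>>> apply_moves:
  rows: "255 -1.8 -3.6 0.4 0 0 -1; 255 -3.6 -7.3 0.9 0 0 -2; 255 -5.3 -10.9 1.4 0 0 -3; 255 -7.1 -14.6 1.9 0 0 -4; 255 -8.9 -18.3 2.3 0 0 -5"
  squeeze: 30

```text
clock: 1.42
position: [0.3681, -0.2739, 0.1962]
tool_rot: [0.978, -0.208, 0.001, 0.0]
contact_force: [1.3, -1.4, 0.5]
gripper_width: 0.0003
```

```bash
python3 - <<'E'
from h import *
cmd(*target(.115,-.5,.16,off=-.05))
E
```

```text
clock 1.425 pos [ 0.3681 -0.2739  0.1962] F [ 1.31 -1.41  0.5 ] w 0.0003
target [ 0.5911 -0.0753  0.16  ] 0.3400000000000001 shift [ 4.085 -9.075  1.207] turn [ 0.005 -0.005 -4.354]
```

>>> apply_moves:
  rows: "255 0.8 -1.8 0.2 0 0 -0.9; 255 1.6 -3.6 0.5 0 0 -1.8; 255 2.4 -5.4 0.7 0 0 -2.6; 255 3.3 -7.2 1.0 0 0 -3.5; 255 4.08 -9.08 1.2 0 0 -4.35"

```text
clock: 2.05
position: [0.5924, -0.0737, 0.1598]
tool_rot: [0.985, 0.171, 0.0, 0.001]
contact_force: [0.4, -1.4, 1.0]
gripper_width: -0.0001
```

```bash
python3 - <<'E'
from h import *
cmd(*target(.115,-.5,.066,off=-.045))
E
```

```text
clock 2.05 pos [ 0.5924 -0.0737  0.1598] F [ 0.35 -1.37  0.95] w -0.0001
target [ 0.5894 -0.0706  0.066 ] 0.3400000000000001 shift [-0.06  -0.136  3.127] turn [ 0.008 -0.003  0.024]
```

>>> apply_moves:
  rows: "255 -0.06 0 0.8 0 0 0; 255 -0.06 0 1.6 0 0 0; 255 -0.06 0 2.4 0 0 0; 255 -0.06 0 3.1 0 0 0; 255 -0.06 0 3.1 0 0 0"

```text
clock: 2.68
position: [0.5891, -0.0742, 0.0648]
tool_rot: [0.985, 0.171, -0.002, -0.0]
contact_force: [0.3, -0.7, -0.5]
gripper_width: 0.0003
```

```bash
python3 - <<'E'
from h import *
T=arm.get_image("top");S=arm.get_image("scene")
cmd(*target(.115,-.5,.066,off=-.026))
import time
F=[]
for i in range(4):
    arm.get_image("top");F.append(arm.read_state()["contact_force"])
print(np.round(F,2))
b=[cv2.resize(im["pixels"][o[1]:o[1]+100,o[0]:o[0]+100],None,fx=4,fy=4,interpolation=cv2.INTER_CUBIC)[:,:,::-1] for im,o in((T,(240,140)),(S,(230,190)))]
cv2.imwrite("pics/a2.png",np.hstack(b))
E
```

```text
clock 2.775 pos [ 0.5911 -0.0745  0.0673] F [-0.01 -0.52  0.59] w -0.0003
target [ 0.5831 -0.0527  0.066 ] 0.3400000000000001 shift [-0.006 -0.775  0.041] turn [ 0.009 -0.005  0.023]
[[-0.85  0.54  0.93]
 [-0.42 -0.08 -0.16]
 [-0.37  0.56 -0.02]
 [-0.03  0.73  0.5 ]]
```

View pics/a2.png

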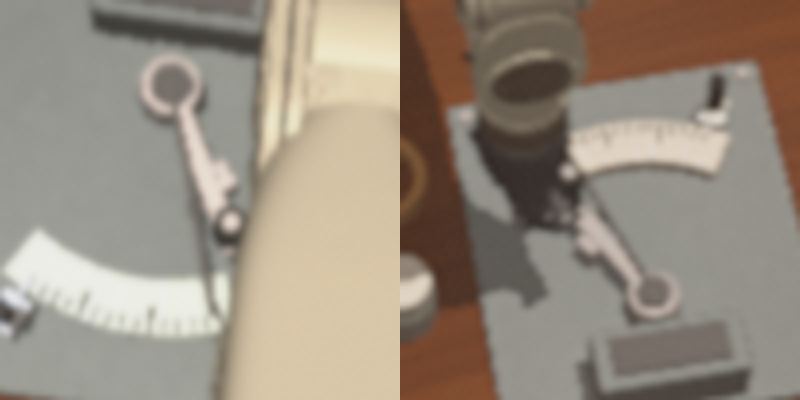

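>>> apply_moves:
  rows: "255 0 -0.15 0 0 0 0; 255 0 -0.3 0 0 0 0; 255 0 -0.42 0 0 0 0; 255 0 -0.52 0 0 0 0; 255 0 -0.6 0 0 0 0"

```text
clock: 3.6
position: [0.5855, -0.0573, 0.068]
tool_rot: [0.985, 0.171, 0.001, 0.001]
contact_force: [-0.5, 0.2, -0.1]
gripper_width: -0.0002
```

>>> apply_moves:
  rows: "255 0 -0.05 0 0 0 0; 255 0 -0.1 0 0 0 0; 255 0 -0.15 0 0 0 0; 255 0 -0.2 0 0 0 0; 255 0 -0.25 0 0 0 0"

```text
clock: 4.22
position: [0.5829, -0.0502, 0.068]
tool_rot: [0.985, 0.171, 0.001, 0.001]
contact_force: [-0.3, 0.3, 0.2]
gripper_width: 0.0002
```

```bash
cat >> h.py <<'E'
def meas(n=6):
    F=[];P=[];Q=[]
    for i in range(n):
        im=arm.get_image("top");s=arm.read_state();F.append(s["contact_force"]);P.append(s["position"]);Q.append(s["tool_rot"])
    P=np.mean(P,0);F=np.mean(F,0);R=Ro.from_quat(Q).mean();y=R.as_matrix()[:,1]
    c,s_=np.cos(p[2]),np.sin(p[2]);d=P[:2]-p[:2]
    l=np.array([c*d[0]+s_*d[1],-s_*d[0]+c*d[1]])
    print("pos",P.round(4),"F",F.round(2),"push(-F.-y)",round(float(F@y),2),"clock",s["clock"])
    a_tool=np.arctan2(l[1],-l[0]);print("R",np.hypot(*l).round(4),"a",a_tool.round(4))
    return P,F,R,im
E
python3 - <<'E'
from h import *
meas()
cmd(*target(.115,-.5,.067,off=-.023))
E
```

```text
pos [ 0.5829 -0.0502  0.068 ] F [0.1  0.41 0.31] push(-F.-y) -0.36 clock 4.525
R 0.1167 a -0.7041
clock 4.525 pos [ 0.583  -0.0503  0.068 ] F [-0.37  0.26 -0.29] w 0.0001
target [ 0.5821 -0.0498  0.067 ] 0.3400000000000001 shift [-0.023 -0.026  0.032] turn [ 0.014 -0.014  0.025]
```

>>> apply_moves:
  rows: "255 0 -0.04 0 0 0 0; 255 0 -0.08 0 0 0 0; 255 0 -0.12 0 0 0 0; 255 0 -0.16 0 0 0 0; 255 0 -0.2 0 0 0 0"

```text
clock: 5.15
position: [0.582, -0.0472, 0.0682]
tool_rot: [0.985, 0.17, 0.002, 0.004]
contact_force: [3.1, -7.6, -1.7]
gripper_width: 0.0002
```

```bash
python3 - <<'E'
from h import *
meas()
E
```

```text
pos [ 0.582  -0.0472  0.0682] F [ 2.64 -7.58 -1.87] push(-F.-y) 8.01 clock 5.45
R 0.116 a -0.6775
```

```bash
cat >> h.py <<'E'
def go(v,lead,z=.068,off=-.021):
    P,h=target(.115,-.5+v,z,off=off+lead); cmd(P,h)
E
python3 - <<'E'
from h import *
go(.03,.0033);go(.06,.0034);go(.09,.0036)
E
```

```text
clock 5.45 pos [ 0.5821 -0.0472  0.0682] F [ 2.1  -7.32 -1.98] w -0.0004
target [ 0.5787 -0.0417  0.068 ] 0.30999999999999983 shift [-0.045 -0.21   0.007] turn [ 0.044 -0.018  0.186]
clock 5.45 pos [ 0.5821 -0.0472  0.0682] F [ 2.1  -7.32 -1.98] w -0.0004
target [ 0.5771 -0.0385  0.068 ] 0.28 shift [-0.057 -0.329  0.006] turn [ 0.044 -0.019  0.357]
clock 5.45 pos [ 0.5821 -0.0472  0.0682] F [ 2.1  -7.32 -1.98] w -0.0004
target [ 0.5757 -0.0351  0.068 ] 0.2500000000000002 shift [-0.065 -0.452  0.005] turn [ 0.044 -0.019  0.529]
```

>>> apply_moves:
  rows: "255 -0.03 -0.16 0 0.04 -0.02 0.1; 255 -0.04 -0.21 0 0.04 -0.02 0.19; 255 -0.05 -0.27 0 0.04 -0.02 0.27; 255 -0.055 -0.33 0 0.04 -0.02 0.36; 255 -0.06 -0.39 0 0.04 -0.02 0.44"

```text
clock: 6.08
position: [0.5774, -0.04, 0.0683]
tool_rot: [0.991, 0.131, 0.001, 0.003]
contact_force: [2.1, -9.1, -2.2]
gripper_width: -0.0
```

```bash
python3 - <<'E'
from h import *
meas()
go(.1,.0036)
E
```

```text
pos [ 0.5773 -0.0398  0.0682] F [ 2.52 -8.95 -2.22] push(-F.-y) 9.29 clock 6.375
R 0.1167 a -0.603
clock 6.375 pos [ 0.5774 -0.0399  0.0682] F [ 2.97 -9.1  -2.65] w 0.0001
target [ 0.5752 -0.034   0.068 ] 0.24 shift [-0.018 -0.206  0.006] turn [ 0.038 -0.001  0.134]
```

```bash
python3 - <<'E'
from h import *
for v in(.11,.14,.17):go(v,.0040)
E
```

```text
clock 6.375 pos [ 0.5774 -0.0399  0.0682] F [ 2.97 -9.1  -2.65] w 0.0001
target [ 0.5747 -0.0326  0.068 ] 0.2300000000000002 shift [-0.022 -0.258  0.006] turn [ 0.038 -0.001  0.191]
clock 6.375 pos [ 0.5774 -0.0399  0.0682] F [ 2.97 -9.1  -2.65] w 0.0001
target [ 0.5735 -0.0293  0.068 ] 0.19999999999999996 shift [-0.034 -0.374  0.005] turn [ 0.038 -0.002  0.363]
clock 6.375 pos [ 0.5774 -0.0399  0.0682] F [ 2.97 -9.1  -2.65] w 0.0001
target [ 0.5723 -0.026   0.068 ] 0.17000000000000015 shift [-0.042 -0.489  0.004] turn [ 0.038 -0.002  0.535]
```

>>> apply_moves:
  rows: "255 -0.01 -0.18 0 0.04 0 0.1; 255 -0.02 -0.25 0 0.04 0 0.19; 255 -0.03 -0.32 0 0.04 0 0.28; 255 -0.035 -0.39 0 0.04 0 0.38; 255 -0.04 -0.45 0 0.04 0 0.47"

```text
clock: 7.0
position: [0.5735, -0.0308, 0.0682]
tool_rot: [0.996, 0.089, 0.001, 0.003]
contact_force: [2.5, -11.3, -2.4]
gripper_width: -0.0003
```

```bash
python3 - <<'E'
from h import *
meas()
for v in(.17,.19,.21,.23):go(v,.0040)
E
```

```text
pos [ 0.5734 -0.0307  0.0682] F [  1.97 -10.3   -1.57] push(-F.-y) 10.47 clock 7.3
R 0.1168 a -0.518
clock 7.3 pos [ 0.5734 -0.0308  0.0682] F [  1.92 -10.1   -1.45] w 0.0002
target [ 0.5723 -0.026   0.068 ] 0.17000000000000015 shift [-0.008 -0.162  0.006] turn [ 0.038 -0.003  0.05 ]
clock 7.3 pos [ 0.5734 -0.0308  0.0682] F [  1.92 -10.1   -1.45] w 0.0002
target [ 0.5716 -0.0238  0.068 ] 0.15000000000000013 shift [-0.018 -0.239  0.006] turn [ 0.038 -0.004  0.164]
clock 7.3 pos [ 0.5734 -0.0308  0.0682] F [  1.92 -10.1   -1.45] w 0.0002
target [ 0.571  -0.0216  0.068 ] 0.13000000000000012 shift [-0.026 -0.316  0.005] turn [ 0.038 -0.004  0.279]
clock 7.3 pos [ 0.5734 -0.0308  0.0682] F [  1.92 -10.1   -1.45] w 0.0002
target [ 0.5704 -0.0193  0.068 ] 0.1100000000000001 shift [-0.033 -0.393  0.005] turn [ 0.038 -0.005  0.393]
```

>>> apply_moves:
  rows: "255 -0.01 -0.17 0 0.04 0 0.08; 255 -0.015 -0.23 0 0.04 0 0.16; 255 -0.02 -0.29 0 0.04 0 0.24; 255 -0.03 -0.35 0 0.04 0 0.32; 255 -0.03 -0.38 0 0.04 0 0.38"

```text
clock: 7.92
position: [0.5709, -0.0238, 0.0682]
tool_rot: [0.999, 0.054, 0.001, 0.004]
contact_force: [0.3, -12.8, -1.4]
gripper_width: -0.0
```

```bash
python3 - <<'E'
from h import *
meas(12)
meas(12)
E
```

```text
pos [ 0.5709 -0.0238  0.0682] F [  1.28 -11.56  -1.12] push(-F.-y) 11.62 clock 8.525
R 0.117 a -0.4547
pos [ 0.5709 -0.0238  0.0682] F [  1.07 -11.85  -1.36] push(-F.-y) 11.89 clock 9.125
R 0.117 a -0.4548
```

```bash
python3 - <<'E'
from h import *
meas(6)
for v in(.2,.17,.14,.11,.08):go(v,.003)
E
```

```text
pos [ 0.5709 -0.0238  0.0682] F [  0.96 -11.76  -0.91] push(-F.-y) 11.79 clock 9.425
R 0.117 a -0.4548
clock 9.425 pos [ 0.5709 -0.0238  0.0682] F [  0.69 -12.28  -0.54] w 0.0003
target [ 0.5714 -0.0237  0.068 ] 0.14000000000000012 shift [ 0.02  -0.002  0.007] turn [ 0.043 -0.003 -0.176]
clock 9.425 pos [ 0.5709 -0.0238  0.0682] F [  0.69 -12.28  -0.54] w 0.0003
target [ 0.5725 -0.027   0.068 ] 0.17000000000000015 shift [0.043 0.112 0.008] turn [ 0.043 -0.002 -0.348]
clock 9.425 pos [ 0.5709 -0.0238  0.0682] F [  0.69 -12.28  -0.54] w 0.0003
target [ 0.5737 -0.0303  0.068 ] 0.19999999999999996 shift [0.07  0.225 0.009] turn [ 0.043 -0.001 -0.52 ]
clock 9.425 pos [ 0.5709 -0.0238  0.0682] F [  0.69 -12.28  -0.54] w 0.0003
target [ 0.5749 -0.0335  0.068 ] 0.2300000000000002 shift [0.1   0.338 0.01 ] turn [ 0.043 -0.001 -0.692]
clock 9.425 pos [ 0.5709 -0.0238  0.0682] F [  0.69 -12.28  -0.54] w 0.0003
target [ 0.5763 -0.0368  0.068 ] 0.26 shift [0.133 0.449 0.011] turn [ 0.043 -0.    -0.864]
```

>>> apply_moves:
  rows: "255 0.01 -0.04 0 0.04 0 -0.1; 255 0.03 0.06 0 0.04 0 -0.28; 255 0.05 0.15 0 0.04 0 -0.4; 255 0.07 0.24 0 0.04 0 -0.54; 255 0.1 0.33 0 0.04 0 -0.69"

```text
clock: 10.05
position: [0.5756, -0.0367, 0.0683]
tool_rot: [0.994, 0.114, 0.0, 0.003]
contact_force: [1.8, -10.1, -1.8]
gripper_width: 0.0
```

```bash
python3 - <<'E'
from h import *
meas(2)
for v in(.09,.06,.03,0.0,-.02):go(v,.0025)
E
```

```text
pos [ 0.5757 -0.037   0.0682] F [  2.3  -10.07  -2.45] push(-F.-y) 10.31 clock 10.15
R 0.117 a -0.5748
clock 10.15 pos [ 0.5757 -0.0369  0.0682] F [ 1.88 -9.47 -2.21] w 0.0
target [ 0.576  -0.0362  0.068 ] 0.2500000000000002 shift [ 0.015 -0.021  0.008] turn [ 0.041  0.001 -0.13 ]
clock 10.15 pos [ 0.5757 -0.0369  0.0682] F [ 1.88 -9.47 -2.21] w 0.0
target [ 0.5774 -0.0394  0.068 ] 0.28 shift [0.038 0.093 0.009] turn [ 0.04   0.002 -0.302]
clock 10.15 pos [ 0.5757 -0.0369  0.0682] F [ 1.88 -9.47 -2.21] w 0.0
target [ 0.5789 -0.0425  0.068 ] 0.30999999999999983 shift [0.064 0.207 0.01 ] turn [ 0.04   0.002 -0.474]
clock 10.15 pos [ 0.5757 -0.0369  0.0682] F [ 1.88 -9.47 -2.21] w 0.0
target [ 0.5806 -0.0456  0.068 ] 0.3400000000000001 shift [0.094 0.319 0.01 ] turn [ 0.04   0.003 -0.646]
clock 10.15 pos [ 0.5757 -0.0369  0.0682] F [ 1.88 -9.47 -2.21] w 0.0
target [ 0.5817 -0.0476  0.068 ] 0.3600000000000001 shift [0.116 0.394 0.011] turn [ 0.04   0.003 -0.761]
```

>>> apply_moves:
  rows: "255 0.01 -0.01 0 0.04 0 -0.1; 255 0.03 0.08 0 0.04 0 -0.28; 255 0.05 0.17 0 0.04 0 -0.4; 255 0.08 0.26 0 0.04 0 -0.54; 255 0.1 0.35 0 0.04 0 -0.65"

```text
clock: 10.78
position: [0.5817, -0.0489, 0.0682]
tool_rot: [0.986, 0.169, 0.0, 0.002]
contact_force: [1.0, -4.5, -3.0]
gripper_width: 0.0003
```

```bash
python3 - <<'E'
from h import *
meas(2)
go(0,-.02)
E
```

```text
pos [ 0.5817 -0.0487  0.0682] F [ 1.74 -5.61 -2.39] push(-F.-y) 5.86 clock 10.875
R 0.117 a -0.6873
clock 10.875 pos [ 0.5817 -0.0487  0.0682] F [ 1.74 -6.21 -2.37] w 0.0003
target [ 0.5881 -0.0668  0.068 ] 0.3400000000000001 shift [-0.     0.641  0.009] turn [ 0.022  0.003 -0.005]
```

>>> apply_moves:
  rows: "255 0 0.05 0 0.02 0 0; 255 0 0.2 0 0.02 0 0; 255 0 0.5 0 0.02 0 0; 255 0 0.9 0 0.02 0 0; 255 0 1.2 -0.4 0.02 0 0"

```text
clock: 11.5
position: [0.593, -0.0833, 0.0798]
tool_rot: [0.986, 0.169, -0.001, -0.0]
contact_force: [0.4, 0.7, -0.7]
gripper_width: 0.0001
```

>>> apply_moves:
  rows: "255 0 0 -1 0 0 0; 255 0 0 -2.5 0 0 0; 255 0 2 -4 0 0 0; 255 0 4 -4 0 0 0; 255 0 5 -4 0 0 0"

```text
clock: 12.12
position: [0.6443, -0.2281, 0.2023]
tool_rot: [0.986, 0.168, 0.001, 0.001]
contact_force: [-0.1, -0.0, -0.1]
gripper_width: 0.0001
```

```bash
python3 - <<'E'
from h import *
T=arm.get_image("top");S=arm.get_image("scene");print(arm.read_state()["position"],arm.read_state()["clock"])
b=[cv2.resize(im["pixels"][o[1]:o[1]+100,o[0]:o[0]+100],None,fx=4,fy=4,interpolation=cv2.INTER_CUBIC)[:,:,::-1] for im,o in((T,(225,140)),(S,(230,190)))]
cv2.imwrite("pics/a3.png",np.hstack(b))
np.savez("im3.npz",t=T["pixels"],s=S["pixels"])
E
```

```text
[ 0.64373467 -0.2297326   0.19998945] 12.225
```

View pics/a3.png

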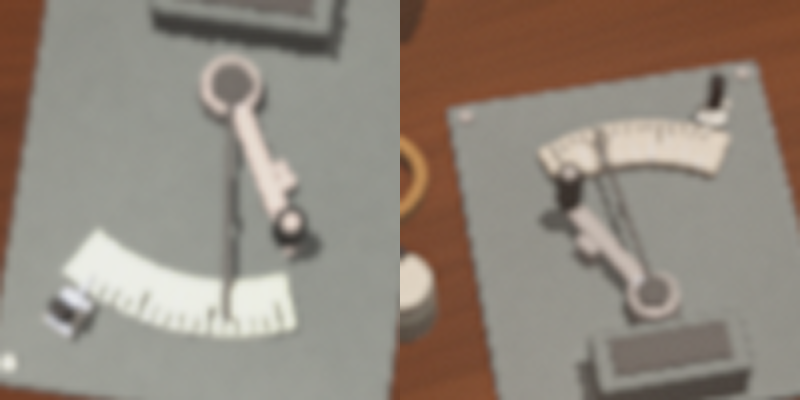

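```bash
cat >> h.py <<'E'
def needle(im):
    g=cv2.cvtColor(im["pixels"],cv2.COLOR_RGB2GRAY).astype(np.float32)
    vs=np.arange(.1,.36,.005);o=[]
    for v in vs:
        q=proj(im,s2w(p,[pol(R,-.35+v,.049) for R in np.arange(.07,.167,.002)])).astype(np.float32)
        o.append(cv2.remap(g,q[:,0].reshape(1,-1),q[:,1].reshape(1,-1),1).ravel())
    return vs,np.array(o)
E
python3 - <<'E'
from h import *
d=np.load("im3.npz")
for n,k in(("top","t"),("scene","s")):
    im=arm.get_image(n);im["pixels"]=d[k]
    vs,o=needle(im);m=o.mean(1);i=m.argmin();print(n,vs[i],m[max(0,i-5):i+6].round(0))
    for sl in (slice(0,24),slice(24,36),slice(36,None)):print(vs[o[:,sl].mean(1).argmin()])
E
```

```text
top 0.2200000000000001 [134. 133. 132. 131. 129. 129. 129. 130. 131. 135. 139.]
0.19000000000000009
0.1950000000000001
0.23500000000000013
scene 0.2200000000000001 [134. 132. 131. 130. 129. 129. 129. 131. 132. 135. 137.]
0.1
0.2050000000000001
0.22500000000000012
```

```bash
python3 - <<'E'
from h import *
cmd(*target(.203,.475,.16,off=.045))
E
```

```text
clock 12.325 pos [ 0.6429 -0.2257  0.1997] F [ 0.25  0.75 -0.24] w -0.0001
target [0.5461 0.1668 0.16  ] -0.6350000000000001 shift [  1.282 -13.415   1.34 ] turn [-0.     0.018  5.569]
```

>>> apply_moves:
  rows: "255 0.2 -1.9 0 0 0 0.8; 255 0.4 -3.8 0 0 0 1.6; 255 0.6 -5.7 0.1 0 0 2.4; 255 0.7 -7.6 0.3 0 0 3.2; 255 0.9 -9.5 0.6 0 0 4"

```text
clock: 12.95
position: [0.5726, 0.0552, 0.183]
tool_rot: [0.983, -0.181, -0.001, -0.0]
contact_force: [0.5, 0.9, 0.3]
gripper_width: -0.0004
```

```bash
python3 - <<'E'
from h import *
cmd(*target(.203,.475,.16,off=.045))
E
```

```text
clock 12.95 pos [0.5726 0.0552 0.183 ] F [0.52 0.94 0.26] w -0.0004
target [0.5461 0.1668 0.16  ] -0.6350000000000001 shift [-2.15  -3.161  0.771] turn [-1.000e-03  1.200e-02  1.554e+00]
```

>>> apply_moves:
  rows: "255 -0.7 -1.1 0.2 0 0 0.5; 255 -1.4 -2.1 0.5 0 0 1; 255 -2.15 -3.16 0.77 0 0 1.55; 255 -2.15 -3.16 0.77 0 0 1.55; 255 -2.15 -3.16 0.77 0 0 1.55"

```text
clock: 13.58
position: [0.5454, 0.1674, 0.1606]
tool_rot: [0.95, -0.311, -0.001, -0.0]
contact_force: [0.7, 0.1, 0.0]
gripper_width: -0.0001
```

```bash
python3 - <<'E'
from h import *
cmd(*target(.203,.475,.062,off=.042))
T=arm.get_image("top");S=arm.get_image("scene")
b=[cv2.resize(im["pixels"][o[1]:o[1]+100,o[0]:o[0]+100],None,fx=4,fy=4,interpolation=cv2.INTER_CUBIC)[:,:,::-1] for im,o in((T,(200,150)),(S,(260,170)))]
cv2.imwrite("pics/a4.png",np.hstack(b))
E
```

```text
clock 13.575 pos [0.5454 0.1674 0.1606] F [0.67 0.08 0.01] w -0.0001
target [0.5443 0.1644 0.062 ] -0.6350000000000001 shift [0.035 0.104 3.286] turn [0.    0.01  0.017]
```

View pics/a4.png

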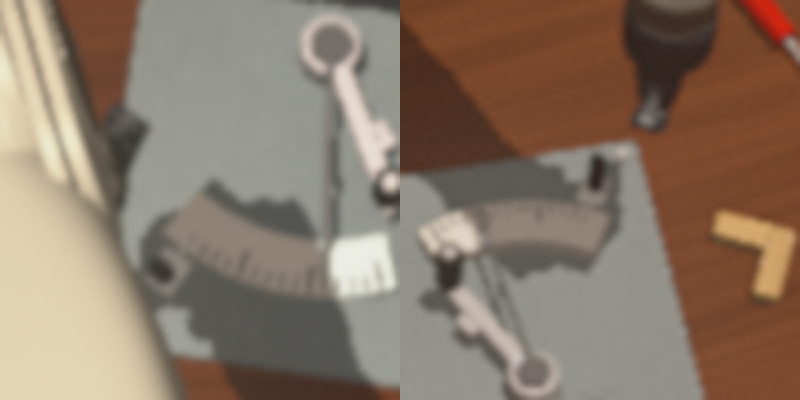

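>>> apply_moves:
  rows: "255 0 0 0.8 0 0 0; 255 0 0 1.6 0 0 0; 255 0 0 2.4 0 0 0; 255 0.03 0 3.2 0 0 0; 255 0.03 0 3.28 0 0 0"

```text
clock: 14.3
position: [0.5456, 0.1645, 0.0607]
tool_rot: [0.95, -0.313, -0.002, 0.001]
contact_force: [-0.4, -0.8, 0.0]
gripper_width: 0.0004
```

```bash
python3 - <<'E'
from h import *
meas(3)
for v in (.8,.75,.7,.65,.6): print(v);cmd(*target(.203,-.35+v,.062,off=.017))
E
```

```text
pos [0.547  0.1653 0.0625] F [0.03 0.17 0.13] push(-F.-y) -0.15 clock 14.45
R 0.2062 a 0.6915
0.8
clock 14.45 pos [0.5475 0.1656 0.0632] F [-0.65  0.39 -0.17] w 0.0001
target [0.5262 0.1404 0.062 ] -0.6100000000000002 shift [-0.075  1.1    0.039] turn [-0.009  0.004 -0.145]
0.75
clock 14.45 pos [0.5475 0.1656 0.0632] F [-0.65  0.39 -0.17] w 0.0001
target [0.5198 0.1324 0.062 ] -0.5599999999999998 shift [-0.087  1.439  0.038] turn [-0.009  0.004 -0.431]
0.7
clock 14.45 pos [0.5475 0.1656 0.0632] F [-0.65  0.39 -0.17] w 0.0001
target [0.5139 0.1241 0.062 ] -0.51 shift [-0.081  1.779  0.038] turn [-0.009  0.003 -0.718]
0.65
clock 14.45 pos [0.5475 0.1656 0.0632] F [-0.65  0.39 -0.17] w 0.0001
target [0.5084 0.1156 0.062 ] -0.45999999999999996 shift [-0.058  2.117  0.037] turn [-0.009  0.003 -1.004]
0.6
clock 14.45 pos [0.5475 0.1656 0.0632] F [-0.65  0.39 -0.17] w 0.0001
target [0.5034 0.1067 0.062 ] -0.4099999999999999 shift [-0.019  2.455  0.037] turn [-0.009  0.003 -1.291]
```

>>> apply_moves:
  rows: "255 -0.04 0.35 0 0 0 0; 255 -0.07 0.7 0 0 0 -0.1; 255 -0.08 1.05 0 0 0 -0.14; 255 -0.08 1.3 0 0 0 -0.3; 255 -0.08 1.55 0 0 0 -0.5"

```text
clock: 15.08
position: [0.518, 0.1296, 0.0635]
tool_rot: [0.963, -0.27, 0.0, -0.001]
contact_force: [0.9, 1.7, 1.3]
gripper_width: 0.0001
```

```bash
python3 - <<'E'
from h import *
meas(3)
for v in (.65,.6,.55,.5,.45): print(v);cmd(*target(.203,-.35+v,.062,off=.017))
E
```

```text
pos [0.5175 0.1289 0.0633] F [-0.32  0.62  0.26] push(-F.-y) -0.36 clock 15.225
R 0.2035 a 0.4628
0.65
clock 15.225 pos [0.5177 0.1291 0.0632] F [-0.46  0.42  0.18] w 0.0001
target [0.5084 0.1156 0.062 ] -0.45999999999999996 shift [-0.027  0.545  0.04 ] turn [-0.006  0.003 -0.507]
0.6
clock 15.225 pos [0.5177 0.1291 0.0632] F [-0.46  0.42  0.18] w 0.0001
target [0.5034 0.1067 0.062 ] -0.4099999999999999 shift [-0.017  0.885  0.04 ] turn [-0.006  0.002 -0.794]
0.55
clock 15.225 pos [0.5177 0.1291 0.0632] F [-0.46  0.42  0.18] w 0.0001
target [0.4988 0.0976 0.062 ] -0.3600000000000001 shift [0.01  1.223 0.039] turn [-0.006  0.002 -1.08 ]
0.5
clock 15.225 pos [0.5177 0.1291 0.0632] F [-0.46  0.42  0.18] w 0.0001
target [0.4947 0.0883 0.062 ] -0.30999999999999983 shift [0.054 1.56  0.039] turn [-0.006  0.002 -1.367]
0.45
clock 15.225 pos [0.5177 0.1291 0.0632] F [-0.46  0.42  0.18] w 0.0001
target [0.491  0.0788 0.062 ] -0.26 shift [0.115 1.894 0.039] turn [-0.006  0.002 -1.653]
```

>>> apply_moves:
  rows: "255 -0.02 0.35 0 0 0 -0.3; 255 -0.02 0.7 0 0 0 -0.65; 255 0 1.05 0 0 0 -0.95; 255 0.03 1.4 0 0 0 -1.25; 255 0.09 1.75 0 0 0 -1.55"

```text
clock: 15.85
position: [0.4928, 0.0831, 0.0632]
tool_rot: [0.99, -0.138, 0.0, -0.001]
contact_force: [1.2, 1.1, 0.9]
gripper_width: -0.0004
```

```bash
python3 - <<'E'
from h import *
meas(3)
for v in (.42,.39,.36,.33,.3): print(v);cmd(*target(.203,-.35+v,.062,off=.017))
S=arm.get_image("scene")
b=[cv2.resize(im["pixels"][o[1]:o[1]+100,o[0]:o[0]+100],None,fx=4,fy=4,interpolation=cv2.INTER_CUBIC)[:,:,::-1] for im,o in((S,(260,170)),)]
cv2.imwrite("pics/a5.png",np.hstack(b))
E
```

```text
pos [0.4923 0.0823 0.0631] F [ 0.15 -0.24 -0.18] push(-F.-y) 0.19 clock 16.0
R 0.2036 a 0.2017
0.42
clock 16.0 pos [0.4925 0.0826 0.0631] F [ 0.32 -0.78 -0.47] w -0.0004
target [0.489 0.073 0.062] -0.22999999999999998 shift [-0.023  0.339  0.036] turn [-0.004  0.002 -0.284]
0.39
clock 16.0 pos [0.4925 0.0826 0.0631] F [ 0.32 -0.78 -0.47] w -0.0004
target [0.4872 0.0672 0.062 ] -0.19999999999999996 shift [-0.027  0.542  0.036] turn [-0.004  0.002 -0.456]
0.36
clock 16.0 pos [0.4925 0.0826 0.0631] F [ 0.32 -0.78 -0.47] w -0.0004
target [0.4856 0.0613 0.062 ] -0.16999999999999993 shift [-0.025  0.746  0.036] turn [-0.004  0.002 -0.628]
0.33
clock 16.0 pos [0.4925 0.0826 0.0631] F [ 0.32 -0.78 -0.47] w -0.0004
target [0.4842 0.0554 0.062 ] -0.1399999999999999 shift [-0.016  0.949  0.036] turn [-0.004  0.002 -0.8  ]
0.3
clock 16.0 pos [0.4925 0.0826 0.0631] F [ 0.32 -0.78 -0.47] w -0.0004
target [0.4829 0.0494 0.062 ] -0.10999999999999988 shift [-0.002  1.153  0.036] turn [-0.004  0.002 -0.972]
```

View pics/a5.png

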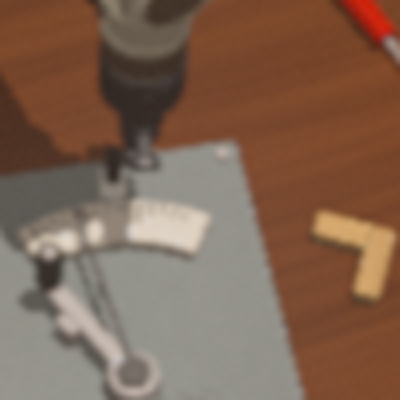

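>>> apply_moves:
  rows: "255 -0.02 0.25 0 0 0 -0.2; 255 -0.02 0.5 0 0 0 -0.42; 255 -0.02 0.75 0 0 0 -0.63; 255 -0.01 0.95 0 0 0 -0.8; 255 0 1.1 0 0 0 -0.93"

```text
clock: 16.68
position: [0.4836, 0.0516, 0.0631]
tool_rot: [0.998, -0.058, -0.0, -0.001]
contact_force: [-0.7, 1.9, 1.3]
gripper_width: 0.0001
```

```bash
python3 - <<'E'
from h import *
meas(3)
for v in (.28,.26,.25,.24,.227): print(v);cmd(*target(.203,-.35+v,.062,off=.017))
S=arm.get_image("scene")
b=[cv2.resize(im["pixels"][o[1]:o[1]+70,o[0]:o[0]+70],None,fx=8,fy=8,interpolation=cv2.INTER_CUBIC)[:,:,::-1] for im,o in((S,(255,195)),)]
cv2.imwrite("pics/a6.png",np.hstack(b))
E
```

```text
pos [0.4835 0.051  0.063 ] F [-0.4   0.39  0.14] push(-F.-y) -0.34 clock 16.825
R 0.2034 a 0.042
0.28
clock 16.825 pos [0.4836 0.051  0.063 ] F [-0.55 -0.06  0.01] w -0.0003
target [0.4821 0.0454 0.062 ] -0.09000000000000008 shift [-0.025  0.192  0.033] turn [-0.002  0.001 -0.158]
0.26
clock 16.825 pos [0.4836 0.051  0.063 ] F [-0.55 -0.06  0.01] w -0.0003
target [0.4815 0.0414 0.062 ] -0.07000000000000006 shift [-0.031  0.328  0.033] turn [-0.003  0.001 -0.273]
0.25
clock 16.825 pos [0.4836 0.051  0.063 ] F [-0.55 -0.06  0.01] w -0.0003
target [0.4812 0.0393 0.062 ] -0.05999999999999983 shift [-0.033  0.396  0.033] turn [-0.003  0.001 -0.33 ]
0.24
clock 16.825 pos [0.4836 0.051  0.063 ] F [-0.55 -0.06  0.01] w -0.0003
target [0.4809 0.0373 0.062 ] -0.050000000000000044 shift [-0.034  0.463  0.033] turn [-0.003  0.001 -0.387]
0.227
clock 16.825 pos [0.4836 0.051  0.063 ] F [-0.55 -0.06  0.01] w -0.0003
target [0.4806 0.0347 0.062 ] -0.03699999999999992 shift [-0.035  0.552  0.033] turn [-0.003  0.001 -0.462]
```

View pics/a6.png

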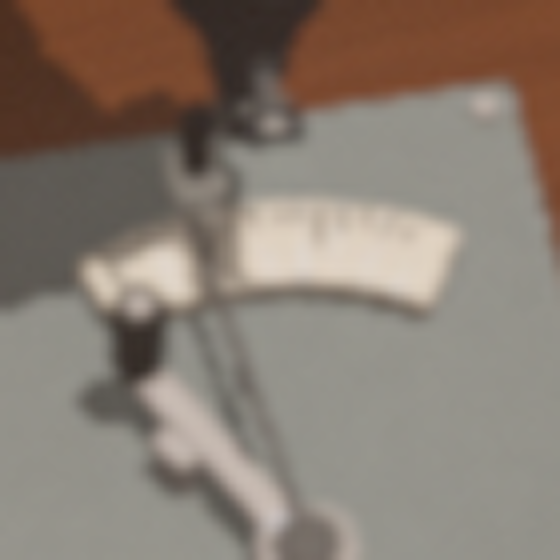

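>>> apply_moves:
  rows: "255 -0.02 0.2 0 0 0 -0.15; 255 -0.03 0.33 0 0 0 -0.27; 255 -0.03 0.42 0 0 0 -0.35; 255 -0.03 0.48 0 0 0 -0.4; 255 -0.03 0.49 0 0 0 -0.4"

```text
clock: 17.5
position: [0.481, 0.0364, 0.063]
tool_rot: [1.0, -0.024, 0.0, -0.0]
contact_force: [0.7, 1.2, -1.6]
gripper_width: 0.0
```

```bash
python3 - <<'E'
from h import *
meas(3)
E
```

```text
pos [0.4809 0.0364 0.063 ] F [0.58 0.71 0.28] push(-F.-y) -0.73 clock 17.65
R 0.2035 a -0.0308
```

>>> apply_moves:
  rows: "255 0 -0.3 0 0 0 0; 255 0 -1 0 0 0 0; 255 0 -2.5 -0.5 0 0 0; 255 0 -4.3 -2 0 0 0; 255 0 -6 -3 0 0 0"

```text
clock: 18.27
position: [0.489, 0.2139, 0.1518]
tool_rot: [1.0, -0.024, -0.0, 0.0]
contact_force: [1.0, 0.4, 0.0]
gripper_width: -0.0001
```

```bash
python3 - <<'E'
from h import *
print(arm.read_state()["position"])
T=arm.get_image("top");S=arm.get_image("scene")
b=[cv2.resize(im["pixels"][o[1]:o[1]+50,o[0]:o[0]+50],None,fx=8,fy=8,interpolation=cv2.INTER_CUBIC)[:,:,::-1] for im,o in((T,(250,180)),(S,(255,195)))]
cv2.imwrite("pics/a7.png",np.hstack(b))
E
```

```text
[0.48902371 0.21393298 0.1518227 ]
```

View pics/a7.png

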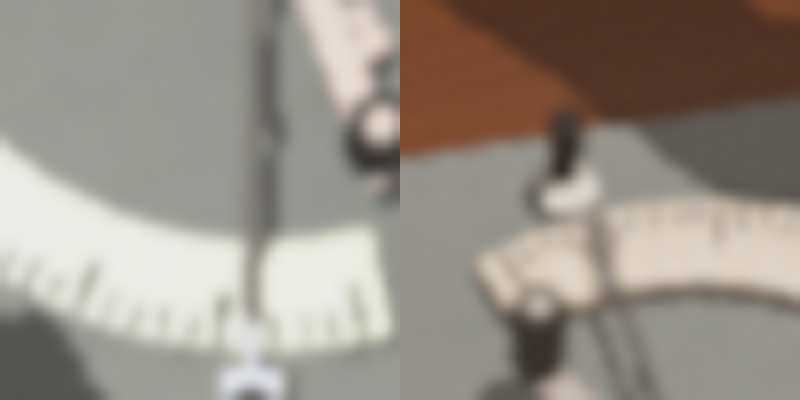

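```bash
python3 - <<'E'
from h import *
T=arm.get_image("top");S=arm.get_image("scene")
b=[]
for im,o in((T,(250,180)),(S,(255,195))):
    big=cv2.resize(im["pixels"][o[1]:o[1]+50,o[0]:o[0]+50],None,fx=8,fy=8,interpolation=cv2.INTER_CUBIC)[:,:,::-1].copy()
    def ln(v,pts,c):
        q=proj(im,s2w(p,[pol(R,-.35+v,z) for R,z in pts])); q=((q-o+.5)*8).astype(int)
        cv2.line(big,tuple(map(int,q[0])),tuple(map(int,q[1])),c,1,cv2.LINE_AA)
    for v,c in((.2,(0,0,255)),(.22,(0,255,0)),(.24,(255,0,0))):
        ln(v,[(.12,.049),(.168,.049)],c); ln(v,[(.203,.08),(.203,.033)],c); ln(v,[(.172,.032),(.185,.032)],c)
    b.append(big)
    vs,oo=needle(im)
    for sl in (slice(20,36),slice(33,42),slice(36,None)):
        m=oo[:,sl].mean(1);print(vs[m.argmin()],m.round(0)[15:35:2])
cv2.imwrite("pics/a8.png",np.hstack(b))
for n in("top","scene"):
    for l in("tab_knob","tab_tip","telltale_tip"): print(n,l,[(r["p"],r["centre"]) for r in arm.boxes_of(n,l)][:3])
E
```

```text
0.1950000000000001 [118. 113. 108. 112. 116. 120. 125. 130. 136. 142.]
0.23000000000000012 [189. 179. 168. 157. 146. 144. 144. 158. 172. 184.]
0.23500000000000013 [226. 219. 209. 192. 172. 162. 155. 172. 188. 204.]
0.2100000000000001 [135. 132. 128. 126. 126. 128. 132. 138. 143. 149.]
0.2150000000000001 [173. 162. 152. 145. 143. 145. 153. 164. 175. 186.]
0.22500000000000012 [177. 167. 157. 148. 141. 140. 144. 151. 161. 171.]
top tab_knob []
top tab_tip [(0.42, [231.9, 282.0])]
top telltale_tip [(0.57, [160.9, 279.8])]
scene tab_knob [(0.57, [220.1, 274.9]), (0.49, [256.5, 138.8]), (0.33, [230.0, 349.9])]
scene tab_tip [(0.5, [214.8, 273.0])]
scene telltale_tip [(0.61, [260.3, 292.4])]
```

View pics/a8.png

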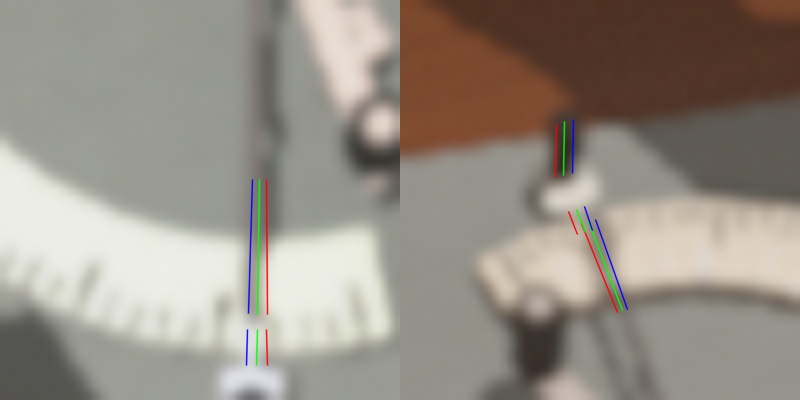

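```bash
python3 - <<'E'
from h import *
for n in("top","scene"):
    im=arm.get_image(n);g=cv2.cvtColor(im["pixels"],cv2.COLOR_RGB2GRAY).astype(np.float32)
    def prof(Rs,z,vs):
        o=[]
        for v in vs:
            q=proj(im,s2w(p,[pol(R,-.35+v,z) for R in Rs])).astype(np.float32)
            o.append(cv2.remap(g,q[:,0].reshape(1,-1),q[:,1].reshape(1,-1),2).mean())
        return np.round(o).astype(int)
    vs=np.arange(.13,.34,.01);print(n,vs.round(2))
    print("needle",prof(np.arange(.15,.166,.002),.049,vs))
    print("ptr   ",prof(np.arange(.173,.184,.002),.032,vs))
    print("body  ",prof(np.arange(.186,.193,.002),.033,vs))
    print("bodyo ",prof(np.arange(.207,.214,.002),.033,vs))
    print("knobtop",prof(np.arange(.199,.208,.002),.08,vs))
    q=[prof([.203],z,vs) for z in(.045,.055,.065,.075)];print("knob",np.mean(q,0).round())
E
```

```text
top [0.13 0.14 0.15 0.16 0.17 0.18 0.19 0.2  0.21 0.22 0.23 0.24 0.25 0.26
 0.27 0.28 0.29 0.3  0.31 0.32 0.33]
needle [235 236 236 236 236 233 230 216 195 170 157 161 182 201 214 217 217 219
 225 231 233]
ptr    [201 206 208 206 199 192 189 194 201 210 216 216 213 211 207 199 189 184
 190 197 199]
body   [151 147 143 155 176 194 207 208 209 210 212 213 215 215 212 199 181 167
 158 156 155]
bodyo  [147 132 115 108 115 129 143 150 156 157 157 161 175 193 201 193 178 165
 159 157 157]
knobtop [151 142 129 120 126 138 139 124 105  92  92 100 123 155 176 178 170 161
 158 157 157]
knob [149. 138. 123. 113. 115. 121. 118. 103.  89.  81.  83.  89. 110. 142.
 167. 173. 169. 162. 158. 157. 157.]
scene [0.13 0.14 0.15 0.16 0.17 0.18 0.19 0.2  0.21 0.22 0.23 0.24 0.25 0.26
 0.27 0.28 0.29 0.3  0.31 0.32 0.33]
needle [200 197 193 188 182 174 164 153 142 136 135 140 148 158 169 180 190 196
 200 201 201]
ptr    [173 172 171 170 169 170 171 172 171 165 157 150 146 147 151 159 168 176
 182 184 183]
body   [116 127 146 168 185 196 201 203 205 205 205 204 203 198 190 178 167 155
 149 146 146]
bodyo  [146 143 140 137 134 126 115  94  72  53  49  58  79 100 119 130 140 144
 147 148 149]
knobtop [104 101  99  94  87  78  70  65  62  61  61  62  63  64  65  66  65  64
  64  63  62]
knob [138. 136. 134. 130. 119. 106.  86.  68.  54.  50.  54.  67.  80.  96.
 106. 117. 122. 124. 123. 122. 118.]
```

```bash
python3 - <<'E'
from h import *
s=arm.read_state();print(s["clock"],s["contact_force"],s["position"])
print(arm.hand_in())
E
```

```text
18.875 [ 0.92214122  0.86323604 -0.33139758] [0.48910173 0.21146356 0.15011444]
the job is handed in; nothing more can be done
None
```

I did all three steps and handed the job in at about 19 s of the 67 s allowed; no verdict was reported.

- **Push:** I pushed the roller with the shut fingers up to about 0.225 rad. The averaged reading was 11.6–11.9 N for about 1.5 s. The sensor's zero offset of about 0.4 N makes that roughly 12 N. The highest single reading I saw was about 12.8 N, under the 15 N limit.
- **Return:** I eased the arm back to its stop at about 20 mm/s. The picture afterwards shows it at the stop, with the needle left at the deflection and not touched.
- **Record tab:** I pushed the knob round and backed away, leaving the fingers clear of everything.

The last picture checks did not agree exactly. They put the needle at 0.226–0.232 rad and the tab at 0.22–0.235 rad, depending on the camera and the feature measured. The tool's own positions gave a gap of about 0.012 rad between needle and tab. All of this is about 2 mm or less, within the 5 mm allowed.

I did not take a separate final measurement of the loose items. Nothing I did brought the robot near them.

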